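Fold out the V-rest's leg past upright and lay the spindle across the rests

ROBOT

A 6-joint arm with a two-finger parallel gripper is mounted at the origin on a cart in front of the work surface, level with it; the furniture and walls round the work are solid. World frame = base frame: x ahead of the robot, y to its left, z up, the work surface at z = 0. Lengths are in m, angles in rad, forces in N, time in s.
With the tool pointing down it reaches from about 0.275 to 0.85 m from the base axis. Payload 19 kg.
Tool frame: the origin (TCP) lies on the centre line of the jaws, within the pads' length; the fingertips stand 11 mm ahead of it and the grasp point (between the pads) lies 8 mm behind it; z points along the fingers, y is the line along which they close (so a half turn about z gives the same grasp; the last joint's range is limited). The gripper opens to 85 mm and grips with 20 to 120 N. Pads are 22 mm wide; open, the fingers measure 114 mm over their backs; the gripper's body (76 mm by 85 mm) begins 54 mm behind the grasp point. The pads swing forward as they close: fully open they stand 13 mm farther back than shut.
Start: joints at [1.061, 0.15, 1.437, -0, 1.554, -0.134], TCP at [0.211, 0.535, 0.242] pointing down, gripper open.
Joint ranges: [-2.8, 2.8], [-0.68, 2.1], [0.12, 2.68], [-1.39, 4.53], [0.16, 2.79], [-2.81, 2.81]. Speed limits (rad/s): [1.89, 1.89, 2.22, 3.01, 3.01, 3.01].

INTERFACE

Orientations are given as a unit quaternion [w, x, y, z].
In Python, from station import robot gives the robot as it stands.
- The arm moves only by the tool servo_tool, never from a script. Its argument "targets" is a list of rows, each a list of 7 numbers: the shift along the world's x, y, z in parts of the range, where 1.0 means 0.5 m, then the turn, a rotation vector about the world's x, y, z in a scale on which 1.0 is 90 degrees, then the finger opening in m, from 0 to 0.0854. In form: [[tx, ty, tz, ax, ay, az, jaw], ...]. A call has 1 to 5 rows; each row is the pose to reach, as a shift and turn from the pose commanded when the call began; what a row does not reach only later rows make up. A row lasts 1/12 s, in which the tool goes at most 41.7 mm and 7.16 degrees, less where a joint would pass 70% of its speed; a pose out of reach is approached as far as the arm can. No shift or turn number may pass 1 either way. A call with a gripper value outside its range is refused whole. The fingers move at their own pace and stop on an object; the grip force is fixed at half the most. Time passes only in rows, so rows that repeat a pose let the fingers close. It gives the time, the measured TCP pose, the force, the opening and the grip force at its end, in the units of the state.
- robot.observe(): the state, without advancing time (a new reading comes with each control period).
- robot.snapshot(name): name is "side" or "top"; returns a dict with "pixels" (400x640x3 uint8, red, green, blue), "range_z" (400x640 float32, m along the optical axis (not along the pixel's ray), 0 where there is no reading), "fx", "fy", "cx", "cy" (pixels), "k1" (the pictures are not rectified: a ray, as slopes to the right and down, at radius r is drawn at 1 + k1 r^2 times it, then the intrinsics apply), "R" (3x3) and "t" (3): a world point X has camera coordinates R X + t. Camera axes: x right, y down, z forward; pixel columns grow to the right and rows downward; lengths in m; the calibration is good to about 2 mm. A picture is of the moment at which its call begins.
- robot.close_job(): hands the job in; it is judged then, once.
The state is a dict: "t": time; "joints": joint angles; "qvel": joint speeds; "joint_torque": joint torques, N m; "tool_pos": TCP position; "orientation": TCP orientation; "contact_force": force on the tool from outside, world axes, zero at the start; "ft_torque": the same for the moment, N m; "gripper_width": finger opening in m; "grip_force": force on a finger pad.
Only numpy, scipy, OpenCV 4.12 (cv2) and the standard library are available. Lean on these libraries where they do the work, as an engineer would, in place of code of your own. Each camera call takes 0.05 s, during which the arm holds its last target. There are 200 camera calls.

TASK

Get the spindle rest ready and load it: swing the stand's folded leg up and over past upright, without letting it fall, until you feel it come fully home against its stop, and let go so that it stands by itself. Then lay the spindle gently in the two V notches, its square middle about midway between them, and let go. The stand is loose: do not push it more than a centimetre out of place or tip it, and leave the other things lying about alone.

Things in the scene. Friction and masses are not known exactly. Their poses are not given: they have to be found in the camera images.
- stand: Loose spindle rest, 2.2 kg: grey base plate 235 x 92 x 12 mm standing on the worktop. Origin on the worktop below the leg's hinge; x along the base from the folded leg towards the fixed rest (roughly away from the robot), y along the hinge axis, z up; base from x = -90 to +145 mm. Stop block 40 mm wide, 66 mm high at x = 12 to 43 mm; thin post under the folded leg at x = -45 mm.
- leg_hinge (a point): Middle of the leg's hinge axis: x = 0, y = 0, z = 40 mm on the stand; the axis runs along the stand's y. Fixed furniture to keep clear of: gauge stations up to 190 mm high left of the stand, beyond the spindle, and farther left a toggle clamp whose lever reaches 240 mm.
- leg (a joint): Hinge angle of the fold-out leg, rad. 0: folded, leaning 40 degrees towards the stand's -x on its post; grows as it swings up towards +x; 0.698: upright, dead centre. The stop lies 5 to 25 degrees past upright: feel for it. Stiff hinge (0.1 N m, about 1 N at the edge), no spring: within about 15 degrees of upright it stays where left, lower it falls back; it must be pressed home.
- leg_edge (a point): Middle of the leg's top edge (level with the lands, over the notch), 125 mm from the hinge axis; moves with the leg. The leg: flat steel plate, 90 mm wide along y, 10 mm thick, 0.5 kg. A 90 degree V notch, 21 mm deep, 42 mm wide, in the middle of its top edge; a flat land 24 mm wide either side, centred 33 mm from the middle; land and plate can be pinched across the 10 mm.
- fixed_notch (a point): Apex of the 90 degree V notch in the top of the fixed rest, an upright steel plate 12 mm thick, 66 mm wide, at x = 120 mm, z = 141 mm on the stand. With the leg on its stop the leg's notch is at x = 25 mm; a 24 mm journal in both notches has its axis at y = 0, z about 158 mm, parallel to the stand's x; the midpoint between the notches is x = 73 mm.
- spindle: Loose steel spindle, about 0.6 kg: journals 24 mm in diameter, 190 mm long overall (plus 6 mm centre stubs), with a dark square middle 26 x 26 mm, 44 mm long, on which it lies on the worktop. Origin on its axis at mid-length (13 mm above the worktop at the start); x along its axis, either end may go first.
- setting_ring: Bystander: plain ring, 52 mm across, 18 mm high, lying flat; origin under its centre.
- feeler: Bystander: flat feeler gauge, 104 x 23 x 15 mm; origin under its centre, y along its length.
- torch_1: Bystander: small black torch, 111 x 32 x 28 mm, lying down; origin under its centre, y along its length.

How it is judged:
By the outcome, as a careful person would: the job done as asked, in the order asked, and still so for the second after the job is handed in, with the robot touching nothing.
It also fails if it takes over 69 s, if anything falls off the work surface, if the arm or the gripper's body presses on something with over 40 N, if the wrist force passes 120 N, or if a joint passes its speed limit or range.

## Working session

There is one attempt and no reset: what is moved stays moved. The work goes in short steps, Python scripts to look and compute and a tool call to move; the robot and the scene stay as the last step left them, time stands still between calls to the robot, and variables do not carry over. Pictures are saved under pics/ and viewed, at most 10 in all, crops included, and the job is handed in when it is done.

Besides the shell and the picture viewer there is one more tool, called as name([rows], argument=value, ...), one row to a line, values as JSON. servo_tool: Moves the arm, as the interface text tells. Its arguments: {"type":"object","properties":{"targets":{"type":"array"}},"required":["targets"]}

```bash
mkdir -p pics; cat > h.py <<'E'
import numpy as np, cv2
from station import robot
def snap(n,save=None):
    s=robot.snapshot(n)
    if save: cv2.imwrite('pics/'+save,cv2.cvtColor(s['pixels'],cv2.COLOR_RGB2BGR))
    return s
def rays(s,uv):
    uv=np.asarray(uv,float).reshape(-1,2)
    d=(uv-[s['cx'],s['cy']])/[s['fx'],s['fy']]
    u=d.copy()
    for _ in range(20): u=d/(1+s['k1']*(u**2).sum(1,keepdims=True))
    return np.c_[u,np.ones(len(u))]
def onplane(s,uv,z):
    r=rays(s,uv)@s['R']; c=-s['R'].T@s['t']
    return c+r*((z-c[2])/r[:,2])[:,None]
def cloud(s):
    v,u=np.mgrid[0:400,0:640]; r=rays(s,np.c_[u.ravel(),v.ravel()])
    Z=np.array(s['range_z']).reshape(-1,1)
    P=(r*Z-s['t'])@s['R']; P[Z[:,0]==0]=np.nan
    return P.reshape(400,640,3)
E
python3 - <<'E'
from h import *
for n in('top','side'):
    s=snap(n,n+'0.png'); np.savez(n+'0.npz',**s); print(n,-s['R'].T@s['t'],s['R'][2])
print(robot.observe())
E
```

```text
top [0.41694361 0.03615069 1.08125258] [ 0.13191423  0.02198763 -0.99101725]
side [ 0.01864349 -0.71710666  0.73633706] [ 0.45771339  0.68826689 -0.56283847]
{'t': 0.1, 'joints': array([ 1.06100054e+00,  1.50908826e-01,  1.43787834e+00,  7.48897555e-06,
        1.55383519e+00, -1.33991378e-01]), 'qvel': array([ 0.00016625, -0.00172101, -0.00210962, -0.00108043,  0.00089656,
        0.00101154]), 'joint_torque': array([ 6.35969656e-03, -7.14380407e+01, -5.71792924e+01,  6.76324976e-05,
        7.15614238e-03,  6.18704098e-05]), 'tool_pos': array([0.21095402, 0.53469847, 0.24179543]), 'orientation': array([-1.66431712e-04,  1.86798475e-01,  9.82398119e-01, -4.87222973e-04]), 'contact_force': array([ 0.29725936, -0.54639817,  0.21064319]), 'ft_torque': array([-0.00541407, -0.00180801, -0.01469102]), 'grip_force': 0.0, 'gripper_width': 0.08540101783895132}
```

View pics/top0.png

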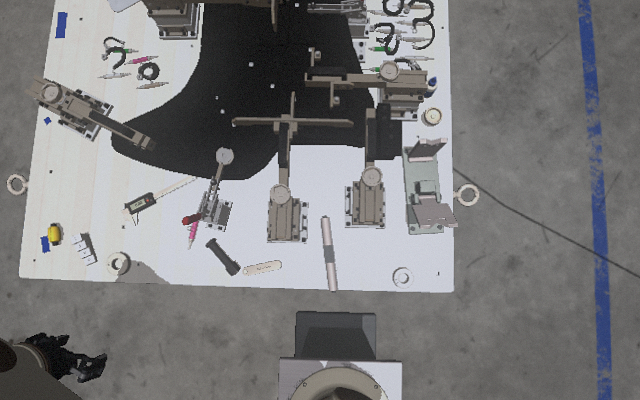

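View pics/side0.png

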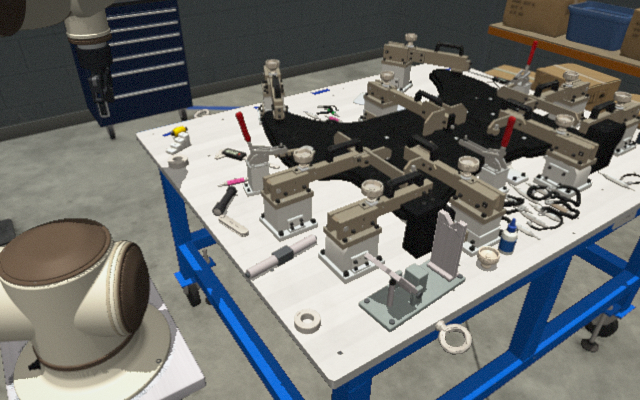

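The top view shows the stand at about (425,190), with the folded leg at (435,212), the spindle at (330,252) with its square at (329,254), and the ring at (402,276). In the side view the stand is at about (410,290), the spindle at (283,256) and the ring at (307,320).

```bash
python3 - <<'E'
from h import *
for n,(a,b,c,d) in {'top':(300,120,480,300),'side':(320,190,500,340)}.items():
    s=dict(np.load(n+'0.npz')); im=cv2.cvtColor(s['pixels'],cv2.COLOR_RGB2BGR)[b:d,a:c]
    k=600//(d-b) if n=='top' else 4
    cv2.imwrite(f'pics/{n}crop.png',cv2.resize(im,None,fx=k,fy=k,interpolation=cv2.INTER_CUBIC))
    P=cloud(s)
    X=P[...,0];Y=P[...,1];Z=P[...,2]
    # spindle
    m=(Z>.008)&(Z<.04)&(X>.25)&(X<.52)&(Y>-.02)&(Y<.13)
    print(n,'table z',np.nanmedian(Z[(X>.3)&(X<.45)&(Y>-.06)&(Y<0)]))
    for uv in [(330,252),(283,256),(425,190),(435,212),(420,145),(402,276),(307,320)]: print(uv,np.round(P[uv[1],uv[0]],3))
E
```

```text
top table z -0.0014978759422216565
(330, 252) [0.429 0.036 0.023]
(283, 256) [ 0.416  0.16  -0.003]
(425, 190) [ 0.591 -0.201  0.065]
(435, 212) [ 0.532 -0.217  0.099]
(420, 145) [ 0.687 -0.172  0.141]
(402, 276) [ 0.372 -0.156 -0.003]
(307, 320) [ 0.136  0.13  -0.755]
side table z -3.1043996997220615e-05
(330, 252) [ 0.503 -0.039  0.04 ]
(283, 256) [0.418 0.024 0.022]
(425, 190) [ 0.753 -0.064  0.129]
(435, 212) [ 0.721 -0.131  0.119]
(420, 145) [0.841 0.052 0.171]
(402, 276) [ 0.609 -0.164  0.009]
(307, 320) [ 0.37  -0.152  0.004]
```

View pics/topcrop.png

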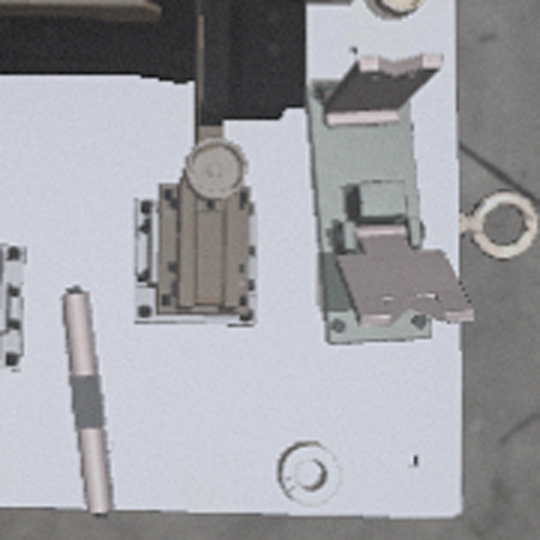

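View pics/sidecrop.png

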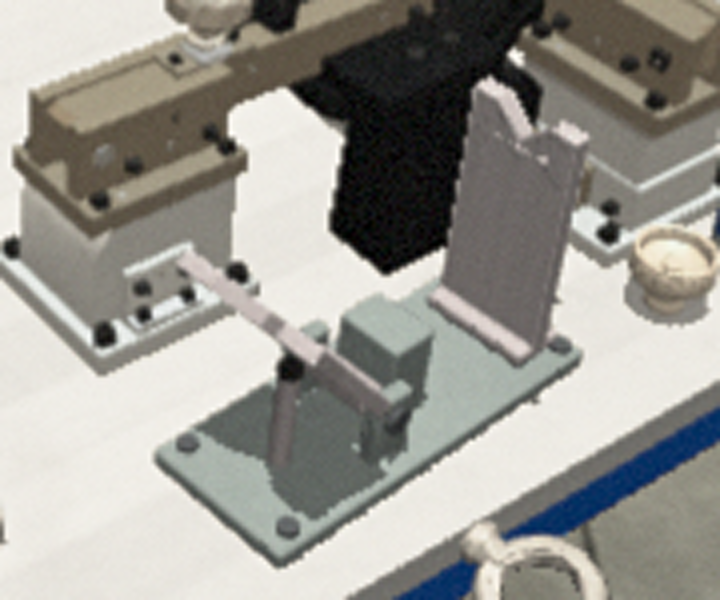

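The crops show the base corners. In the top crop they are at (327,338), (432,334) and (308,84). In the side crop they are at (157,457), (280,557) and (580,352). The leg leans toward the robot on its post, and the square middle of the spindle is at top crop (88,402).

```bash
python3 - <<'E'
from h import *
T=dict(np.load('top0.npz'));S=dict(np.load('side0.npz'))
t=onplane(T,np.array([(327,338),(432,334),(308,84)])/3+[300,120],.012)
s=onplane(S,np.array([(157,457),(280,557),(580,352)])/4+[320,190],.012)
print('top BL,BR,TL',t.round(3).tolist());print('side BL,BR,TR',s.round(3).tolist())
a=lambda v:np.degrees(np.arctan2(v[1],v[0]))
print('yaw',a(t[2]-t[0]),a(s[2]-s[1]),'from y:',a(t[0]-t[1])-90,a(s[0]-s[1])-90,'len',np.linalg.norm(t[2]-t[0]),np.linalg.norm(s[2]-s[1]),np.linalg.norm(s[0]-s[1]),np.linalg.norm(t[0]-t[1]))
for n,D in(('top',T),('side',S)):
    P=cloud(D);X,Y,Z=P[...,0],P[...,1],P[...,2]
    # spindle
    im=D['pixels'].astype(int)
    m=(Z>.010)&(Z<.05)&(X>.28)&(X<.54)&(Y>-.01)&(Y<.09)
    q=P[m][:,:2];c=q.mean(0);d=np.linalg.svd(q-c)[2][0];p=(q-c)@d
    dk=m&(im.sum(2)<400)
    e=P[dk][:,:2]
    print(n,'spindle c',c,'yaw',a(d),'ext',p.min(),p.max(),'mid',c+d*(p.min()+p.max())/2,'dark',e.mean(0),dk.sum(), 'zmax',np.percentile(Z[m],95))
    # base-plate by height
    m=(Z>.005)&(Z<.02)&(X>.44)&(X<.76)&(Y>-.30)&(Y<-.12)
    r=cv2.minAreaRect(P[m][:,:2].astype(np.float32));print('base rect',r,m.sum())
    # leg top / fixed rest
    m=(Z>.125)&(X>.44)&(X<.56)&(Y>-.30)&(Y<-.14);print('leg hi',P[m].mean(0) if m.any() else 0,P[m][:,1].min() if m.any() else 0,P[m][:,1].max() if m.any() else 0,np.nanmax(Z[m]) if m.any() else 0)
    m=(Z>.12)&(X>.63)&(X<.73)&(Y>-.25)&(Y<-.13);print('fix',P[m].mean(0),P[m].min(0),P[m].max(0))
    m=(Z>.06)&(X>.4)&(X<.9)&(Y>-.15)&(Y<.2);print('stations',P[m].min(0),P[m].max(0))
E
```

```text
top BL,BR,TL [[0.485, -0.171, 0.012], [0.491, -0.263, 0.012], [0.714, -0.154, 0.012]]
side BL,BR,TR [[0.478, -0.181, 0.012], [0.487, -0.266, 0.012], [0.717, -0.246, 0.012]]
yaw 4.204828148407415 4.9513601919613395 from y: 3.5621213504596767 6.297715051334947 len 0.2293385281280317 0.23109247870608973 0.08537745618393892 0.09263657211066996
top spindle c [0.43233968 0.03468785] yaw -178.4055298463625 ext -0.10620118224180831 0.10571354169142314 mid [0.4325834  0.03469464] dark [0.43015549 0.03622698] 255 zmax 0.026436983603927915
base rect ((0.6008404493331909, -0.18677620589733124), (0.23578773438930511, 0.1324869692325592), 4.849236488342285) 1524
leg hi [ 0.50088821 -0.21419708  0.13146478] -0.26008562187533146 -0.16971404379917146 0.14088878555891457
fix [ 0.69206725 -0.19784106  0.14580301] [ 0.68590534 -0.23302893  0.12029211] [ 0.70185464 -0.16570293  0.16010364]
stations [ 0.4535505  -0.14993261  0.06001476] [0.89994369 0.19998965 0.19474689]
side spindle c [0.41776254 0.03010245] yaw -173.468567306658 ext -0.10673404136808815 0.09619696873307516 mid [0.42299689 0.03070174] dark [0.41123741 0.02771837] 319 zmax 0.027057439108554935
base rect ((0.5951911211013794, -0.19458319246768951), (0.284071147441864, 0.1288619041442871), 6.0778326988220215) 2564
leg hi [ 0.49551517 -0.22127069  0.13365651] -0.26421877916907865 -0.17318953821376348 0.14106398499912218
fix [ 0.69006459 -0.19175684  0.13879264] [ 0.65871115 -0.23538918  0.12012796] [ 0.72889018 -0.13004783  0.16094511]
stations [ 0.44956581 -0.14999691  0.06000095] [0.89976478 0.19971345 0.19410296]
```

Careful with the scale: shifts go in shares of 0.5 m and turns go in shares of 90 degrees. That gives: -0.17 m / 0.5 = -0.34, 0.06 m / 0.5 = 0.12, -16 degrees / 90 = -0.1778.

servo_tool([
  [0.12, -0.34, 0.12, 0, 0, -0.1778, 0.0854],
  [0.12, -0.34, 0.12, 0, 0, -0.1778, 0.0854],
  [0.12, -0.34, 0.12, 0, 0, -0.1778, 0.0854],
  [0.12, -0.34, 0.12, 0, 0, -0.1778, 0.06],
  [0.12, -0.34, 0.12, 0, 0, -0.1778, 0.04],
])

```text
t: 0.52
tool_pos: [0.2716, 0.3621, 0.3036]
orientation: [0.001, 0.322, 0.947, 0.0]
contact_force: [-0.1, 0.3, -0.2]
gripper_width: 0.064
grip_force: 0.0
```

To row units: -0.18 m / 0.5 = -0.36, 0.06 m / 0.5 = 0.12, -16 degrees / 90 = -0.1778.

servo_tool([
  [0.12, -0.36, 0, 0, 0, -0.1778, 0.04],
  [0.12, -0.36, 0, 0, 0, -0.1778, 0.04],
  [0.12, -0.36, 0, 0, 0, -0.1778, 0.04],
  [0.12, -0.36, 0, 0, 0, -0.1778, 0.04],
  [0.12, -0.36, 0, 0, 0, -0.1778, 0.04],
])

```text
t: 0.93
tool_pos: [0.3313, 0.1818, 0.3022]
orientation: [0.0, 0.451, 0.892, -0.0]
contact_force: [0.9, 0.6, 0.3]
gripper_width: 0.04
grip_force: 0.0
```

To row units: -0.18 m / 0.5 = -0.36, 0.06 m / 0.5 = 0.12, -16 degrees / 90 = -0.1778.

servo_tool([
  [0.12, -0.36, 0, 0, 0, -0.1778, 0.04],
  [0.12, -0.36, 0, 0, 0, -0.1778, 0.04],
  [0.12, -0.36, 0, 0, 0, -0.1778, 0.04],
  [0.12, -0.36, 0, 0, 0, -0.1778, 0.04],
  [0.12, -0.36, 0, 0, 0, -0.1778, 0.04],
])

```text
t: 1.35
tool_pos: [0.3914, 0.0015, 0.3021]
orientation: [0.0, 0.571, 0.821, -0.0]
contact_force: [1.1, 0.6, -0.5]
gripper_width: 0.0401
grip_force: 0.0
```

To row units: -0.19 m / 0.5 = -0.38, 0.03 m / 0.5 = 0.06, -16 degrees / 90 = -0.1778.

servo_tool([
  [0.06, -0.38, 0, 0, 0, -0.1778, 0.04],
  [0.06, -0.38, 0, 0, 0, -0.1778, 0.04],
  [0.06, -0.38, 0, 0, 0, -0.1778, 0.04],
  [0.06, -0.38, 0, 0, 0, -0.1778, 0.04],
  [0.06, -0.38, 0, 0, 0, -0.1778, 0.04],
])

```text
t: 1.77
tool_pos: [0.4208, -0.1886, 0.3017]
orientation: [-0.0, 0.68, 0.733, -0.0]
contact_force: [0.4, 0.1, 0.1]
gripper_width: 0.0398
grip_force: 0.0
```

```bash
cat > plan.py <<'E'
from h import *
from scipy.spatial.transform import Rotation as Ro
U=np.array([np.cos(np.radians(4.8)),np.sin(np.radians(4.8)),0]);V=np.array([-U[1],U[0],0]);Zz=np.array([0,0,1.])
O=np.array([.576,-.211,0])
def pos(x,y,z): return O+x*U+y*V+z*Zz
def cur():
    o=robot.observe();return o,np.array(o['tool_pos']),Ro.from_quat(np.roll(o['orientation'],-1))
def leg(alpha,r,y=-.033):
    a=np.radians(alpha);p=pos(r*np.sin(a),y,.04+r*np.cos(a))
    z=-(np.sin(a)*U+np.cos(a)*Zz); yy=np.cos(a)*U-np.sin(a)*Zz
    return p,Ro.from_matrix(np.c_[np.cross(yy,z),yy,z])
def delta(p,R):
    o,p0,R0=cur();c=[R,R*Ro.from_euler('z',180,degrees=True)]
    d=min(((q*R0.inv()).as_rotvec(degrees=True) for q in c),key=np.linalg.norm)
    return (p-p0).round(4),d.round(2)
E
python3 - <<'E'
from plan import *
T=dict(np.load('top0.npz'))
P=cloud(T);im=T['pixels'].astype(int)
m=((P[...,2]>.010)&(P[...,2]<.05)&(P[...,0]>.28)&(P[...,0]<.54)&(P[...,1]>-.01)&(P[...,1]<.09)&(im.sum(2)<420)).astype(np.uint8)
m=cv2.morphologyEx(m,cv2.MORPH_OPEN,np.ones((3,3)))
v,u=np.nonzero(m);q=onplane(T,np.c_[u,v],.026)[:,:2].astype(np.float32)
print('dark rect',cv2.minAreaRect(q),q.mean(0))
e=onplane(T,np.array([(75,290),(98,512)])/3+[300,120],.018);print('ends',e)
o,p,R=cur();print(o['t'],p,R.as_matrix().round(3).tolist(),o['joints'].round(2))
for r in(.2,.12):print(delta(*leg(-40,r)))
E
```

```text
dark rect ((0.45842209458351135, 0.026815250515937805), (0.03909321501851082, 0.11820480227470398), 69.984619140625) [0.4303352  0.03618069]
ends [[0.5214483  0.05131895 0.018     ]
 [0.33039997 0.02644848 0.018     ]]
1.7667 [ 0.42078508 -0.18863917  0.30169012] [[-0.076, 0.997, -0.001], [0.997, 0.076, -0.0], [-0.0, -0.001, -1.0]] [-0.59 -0.1   1.58 -0.    1.67 -0.66]
(array([ 0.0299, -0.066 , -0.1085]), array([  3.19, -39.93,   0.44]))
(array([ 0.0811, -0.0617, -0.1698]), array([  3.19, -39.93,   0.44]))
```

To row units: -0.065 m / 0.5 = -0.13, -0.04 m / 0.5 = -0.08, -32 degrees / 90 = -0.3556.

servo_tool([
  [0, -0.13, -0.08, 0.0289, -0.3556, 0.0044, 0.04],
  [0, -0.13, -0.08, 0.0289, -0.3556, 0.0044, 0.04],
  [0, -0.13, -0.08, 0.0289, -0.3556, 0.0044, 0.04],
  [0, -0.13, -0.08, 0.0289, -0.3556, 0.0044, 0.04],
  [0, -0.13, -0.08, 0.0289, -0.3556, 0.0044, 0.04],
])

```text
t: 2.18
tool_pos: [0.4204, -0.2508, 0.2618]
orientation: [0.19, 0.65, 0.706, 0.205]
contact_force: [-0.4, -0.3, -1.1]
gripper_width: 0.0397
grip_force: 0.0
```

```bash
python3 - <<'E'
from plan import *
o,p,R=cur();print(o['joints'].round(2))
for r in(.2,.12):print(delta(*leg(-40,r)))
E
```

```text
[-1.02 -0.29  1.91  0.52  1.28 -1.19]
(array([ 0.0302, -0.0038, -0.0686]), array([ 0.69, -7.52,  0.08]))
(array([ 0.0815,  0.0005, -0.1299]), array([ 0.69, -7.52,  0.08]))
```

To row units: -0.068 m / 0.5 = -0.136, -0.035 m / 0.5 = -0.07, -7.5 degrees / 90 = -0.0833.

servo_tool([
  [0.03, -0.008, -0.07, 0.0078, -0.0833, 0, 0.04],
  [0.06, -0.008, -0.136, 0.0078, -0.0833, 0, 0.04],
  [0.06, -0.008, -0.136, 0.0078, -0.0833, 0, 0.04],
  [0.06, -0.008, -0.136, 0.0078, -0.0833, 0, 0.04],
])

```text
t: 2.52
tool_pos: [0.4506, -0.2536, 0.1934]
orientation: [0.227, 0.637, 0.693, 0.25]
contact_force: [0.2, -0.4, -0.4]
gripper_width: 0.0402
grip_force: 0.0
```

```bash
python3 - <<'E'
from plan import *
o,p,R=cur();print(o['joints'].round(2))
for r in(.2,.12):print(delta(*leg(-40,r)))
s=snap('side'); im=cv2.cvtColor(s['pixels'],cv2.COLOR_RGB2BGR)[170:340,310:510]
t=snap('top'); it=cv2.cvtColor(t['pixels'],cv2.COLOR_RGB2BGR)[120:290,340:480]
cv2.imwrite('pics/pre.png',np.hstack([cv2.resize(im,None,fx=2.3,fy=2.3),cv2.resize(it,None,fx=2.3,fy=2.3)]))
E
```

```text
[-1.03 -0.22  2.04  0.7   1.09 -1.38]
(array([ 0.    , -0.001 , -0.0002]), array([-0.18, -0.5 , -0.1 ]))
(array([ 0.0513,  0.0033, -0.0615]), array([-0.18, -0.5 , -0.1 ]))
```

View pics/pre.png

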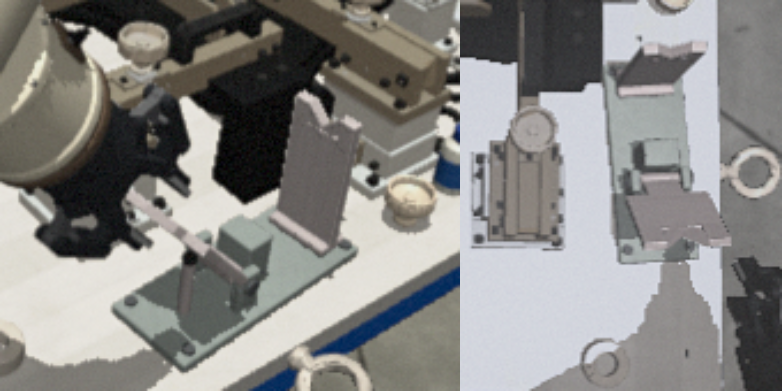

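The picture shows the jaws open and in line with the leg: upper finger at (180,185), lower finger at (140,240), and the leg's edge between them. I'll advance along the leg.

To row units: -0.061 m / 0.5 = -0.122, 0.051 m / 0.5 = 0.102.

servo_tool([
  [0.026, 0.002, -0.03, 0, 0, 0, 0.04],
  [0.052, 0.004, -0.06, 0, 0, 0, 0.04],
  [0.076, 0.006, -0.09, 0, 0, 0, 0.04],
  [0.102, 0.006, -0.122, 0, 0, 0, 0.04],
  [0.102, 0.006, -0.122, 0, 0, 0, 0.04],
])

```text
t: 3.03
tool_pos: [0.5034, -0.2506, 0.1328]
orientation: [0.228, 0.636, 0.694, 0.25]
contact_force: [-0.2, 1.4, -1.4]
gripper_width: 0.0401
grip_force: 0.0
```

servo_tool([
  [0, 0, 0, 0, 0, 0, 0.032],
  [0, 0, 0, 0, 0, 0, 0.026],
  [0, 0, 0, 0, 0, 0, 0.022],
  [0, 0, 0, 0, 0, 0, 0.022],
])

```text
t: 3.37
tool_pos: [0.502, -0.2516, 0.1347]
orientation: [0.23, 0.636, 0.693, 0.25]
contact_force: [-0.4, 0.2, -0.9]
gripper_width: 0.022
grip_force: 0.0
```

```bash
python3 - <<'E'
from plan import *
o,p,R=cur();print(o['contact_force'],o['ft_torque'])
s=snap('side'); im=cv2.cvtColor(s['pixels'],cv2.COLOR_RGB2BGR)[200:310,330:460]
cv2.imwrite('pics/strad.png',cv2.resize(im,None,fx=5,fy=5,interpolation=cv2.INTER_CUBIC))
for a in(-34,-27,-20,-13,-6,1,8):
    print(a,delta(*leg(a,.12)))
E
```

```text
[-0.40704053  0.2209353  -0.94476094] [-0.07514157  0.335558    0.01763878]
-34 (array([0.0099, 0.0021, 0.0051]), array([-0.45,  5.66, -0.06]))
-27 (array([0.0225, 0.0031, 0.0126]), array([-1.04, 12.64, -0.06]))
-20 (array([0.0359, 0.0043, 0.0184]), array([-1.63, 19.61, -0.06]))
-13 (array([0.0499, 0.0054, 0.0226]), array([-2.21, 26.59, -0.07]))
-6 (array([0.0643, 0.0066, 0.025 ]), array([-2.8 , 33.56, -0.07]))
1 (array([0.0789, 0.0079, 0.0256]), array([-3.39, 40.54, -0.07]))
8 (array([0.0934, 0.0091, 0.0245]), array([-3.98, 47.51, -0.07]))
```

View pics/strad.png

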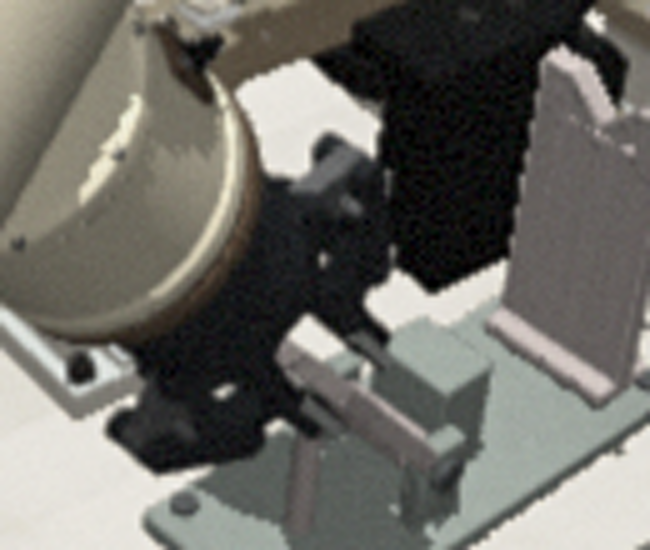

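The fingers straddle the land, one above at (365,345) and one below at (320,415). Now I'll swing the leg up.

To row units: 0.036 m / 0.5 = 0.072, 0.029 m / 0.5 = 0.058, 19.6 degrees / 90 = 0.2178.

servo_tool([
  [0.014, 0.002, 0.008, -0.0033, 0.0444, 0, 0.02],
  [0.028, 0.004, 0.016, -0.0067, 0.0889, 0, 0.02],
  [0.045, 0.006, 0.0252, -0.0111, 0.14, 0, 0.02],
  [0.058, 0.0074, 0.0316, -0.0144, 0.18, 0, 0.02],
  [0.072, 0.0086, 0.0368, -0.0178, 0.2178, 0, 0.02],
])

```text
t: 3.83
tool_pos: [0.5382, -0.2474, 0.153]
orientation: [0.117, 0.667, 0.725, 0.127]
contact_force: [-1.7, -0.6, -0.8]
gripper_width: 0.0199
grip_force: 0.8
```

```bash
python3 - <<'E'
from plan import *
o,p,R=cur();print(o['contact_force'],o['ft_torque'],o['joints'].round(2))
for a in(-16,-12,-8,-4,0,3,6,9,12,15):
    print(a,delta(*leg(a,.12)))
E
```

```text
[-1.70907379 -0.56794515 -0.75341343] [-0.0092877   0.43927283  0.04412134] [-0.69  0.06  1.76  0.27  1.08 -0.87]
-16 (array([0.0076, 0.0007, 0.0024]), array([-0.31,  3.8 ,  0.01]))
-12 (array([0.0157, 0.0014, 0.0044]), array([-0.64,  7.79,  0.01]))
-8 (array([0.0239, 0.0021, 0.0059]), array([-9.800e-01,  1.177e+01,  1.000e-02]))
-4 (array([0.0322, 0.0028, 0.0067]), array([-1.310e+00,  1.576e+01,  1.000e-02]))
0 (array([0.0405, 0.0035, 0.007 ]), array([-1.650e+00,  1.974e+01,  1.000e-02]))
3 (array([0.0468, 0.004 , 0.0069]), array([-1.900e+00,  2.273e+01,  1.000e-02]))
6 (array([0.053 , 0.0045, 0.0064]), array([-2.150e+00,  2.572e+01,  1.000e-02]))
9 (array([0.0592, 0.005 , 0.0055]), array([-2.400e+00,  2.871e+01,  1.000e-02]))
12 (array([0.0654, 0.0056, 0.0044]), array([-2.65e+00,  3.17e+01,  1.00e-02]))
15 (array([0.0715, 0.0061, 0.0029]), array([-2.900e+00,  3.469e+01,  1.000e-02]))
```

To row units: 0.0405 m / 0.5 = 0.081, 0.0322 m / 0.5 = 0.0644, 19.7 degrees / 90 = 0.2189.

servo_tool([
  [0.0152, 0.0014, 0.0048, -0.0033, 0.0422, 0, 0.02],
  [0.0314, 0.0028, 0.0088, -0.0067, 0.0867, 0, 0.02],
  [0.0478, 0.0042, 0.0118, -0.0111, 0.1311, 0, 0.02],
  [0.0644, 0.0056, 0.0134, -0.0144, 0.1756, 0, 0.02],
  [0.081, 0.007, 0.014, -0.0178, 0.2189, 0, 0.02],
])

```text
t: 4.25
tool_pos: [0.5788, -0.2437, 0.1597]
orientation: [-0.0, 0.677, 0.736, 0.001]
contact_force: [-1.1, -0.6, -1.0]
gripper_width: 0.0199
grip_force: 0.4
```

To row units: 0.0125 m / 0.5 = 0.025, 0.001 m / 0.5 = 0.002, 6 degrees / 90 = 0.0667.

servo_tool([
  [0.0084, 0.0008, 0, -0.0022, 0.0222, 0, 0.02],
  [0.0168, 0.0014, -0.0004, -0.0033, 0.0444, 0, 0.02],
  [0.025, 0.002, -0.0012, -0.0056, 0.0667, 0, 0.02],
  [0.025, 0.002, -0.0012, -0.0056, 0.0667, 0, 0.02],
])

```text
t: 4.58
tool_pos: [0.5917, -0.2423, 0.1578]
orientation: [-0.036, 0.676, 0.735, -0.037]
contact_force: [0.0, 0.4, -0.8]
gripper_width: 0.0203
grip_force: 0.0
```

```bash
python3 - <<'E'
from plan import *
o,p,R=cur();print(o['contact_force'],o['ft_torque'],o['joints'].round(2))
for a in(7,8,9,10,11,12,13,14,16,18):
    print(a,delta(*leg(a,.12)))
E
```

```text
[ 0.04059609  0.43500367 -0.82242419] [ 0.01357471 -0.02216926 -0.04471891] [-0.48  0.38  1.32 -0.05  1.53 -0.56]
7 (array([ 0.0016, -0.0003,  0.0013]), array([-0.27,  1.05,  0.01]))
8 (array([ 0.0037, -0.0002,  0.001 ]), array([-0.36,  2.04,  0.02]))
9 (array([0.0057, 0.    , 0.0007]), array([-0.44,  3.04,  0.02]))
10 (array([0.0078, 0.0002, 0.0003]), array([-0.52,  4.04,  0.02]))
11 (array([ 0.0098,  0.0004, -0.    ]), array([-0.61,  5.03,  0.02]))
12 (array([ 0.0119,  0.0005, -0.0005]), array([-0.69,  6.03,  0.02]))
13 (array([ 0.0139,  0.0007, -0.0009]), array([-0.78,  7.03,  0.02]))
14 (array([ 0.016 ,  0.0009, -0.0014]), array([-0.86,  8.02,  0.03]))
16 (array([ 0.02  ,  0.0012, -0.0025]), array([-1.03, 10.02,  0.03]))
18 (array([ 0.024 ,  0.0015, -0.0037]), array([-1.19, 12.01,  0.03]))
```

To row units: 0.008 m / 0.5 = 0.016, -0.0014 m / 0.5 = -0.0028, 4 degrees / 90 = 0.0444.

servo_tool([
  [0.004, 0, -0.0006, -0.0011, 0.0111, 0, 0.02],
  [0.008, 0.0004, -0.0012, -0.0022, 0.0222, 0, 0.02],
  [0.012, 0.0008, -0.002, -0.0022, 0.0333, 0, 0.02],
  [0.016, 0.0012, -0.0028, -0.0033, 0.0444, 0, 0.02],
])

```text
t: 4.92
tool_pos: [0.599, -0.242, 0.157]
orientation: [-0.06, 0.675, 0.733, -0.062]
contact_force: [-1.2, -0.1, 1.0]
gripper_width: 0.0204
grip_force: 0.2
```

To row units: 0.003 m / 0.5 = 0.006, 0.002 m / 0.5 = 0.004, 1.5 degrees / 90 = 0.0167.

servo_tool([
  [0.002, 0.0002, -0.0006, 0, 0.0056, 0, 0.02],
  [0.004, 0.0004, -0.0012, -0.0011, 0.0111, 0, 0.02],
  [0.006, 0.0006, -0.0016, -0.0011, 0.0167, 0, 0.02],
])

```text
t: 5.17
tool_pos: [0.6021, -0.2414, 0.1558]
orientation: [-0.069, 0.674, 0.732, -0.072]
contact_force: [-1.0, -1.2, -0.7]
gripper_width: 0.0199
grip_force: 0.2
```

To row units: 0.002 m / 0.5 = 0.004, 0.001 m / 0.5 = 0.002, 1 degrees / 90 = 0.0111.

servo_tool([
  [0.002, 0.0002, -0.0006, 0, 0.0056, 0, 0.02],
  [0.004, 0.0004, -0.0012, -0.0011, 0.0111, 0, 0.02],
])

```text
t: 5.33
tool_pos: [0.6041, -0.2413, 0.1553]
orientation: [-0.074, 0.673, 0.732, -0.078]
contact_force: [-0.1, 0.5, 0.6]
gripper_width: 0.02
grip_force: 0.2
```

To row units: 0.002 m / 0.5 = 0.004, 0.001 m / 0.5 = 0.002, 1 degrees / 90 = 0.0111.

servo_tool([
  [0.002, 0.0002, -0.0006, 0, 0.0056, 0, 0.02],
  [0.004, 0.0004, -0.0012, -0.0011, 0.0111, 0, 0.02],
  [0.004, 0.0004, -0.0012, -0.0011, 0.0111, 0, 0.02],
])

```text
t: 5.58
tool_pos: [0.6055, -0.2412, 0.1548]
orientation: [-0.081, 0.672, 0.731, -0.085]
contact_force: [-8.6, 0.2, 6.0]
gripper_width: 0.0201
grip_force: 4.8
```

To row units: 0.002 m / 0.5 = 0.004, 0.001 m / 0.5 = 0.002, 1 degrees / 90 = 0.0111.

servo_tool([
  [0.002, 0.0002, -0.0006, 0, 0.0056, 0, 0.02],
  [0.004, 0.0004, -0.0012, -0.0011, 0.0111, 0, 0.02],
  [0.004, 0.0004, -0.0012, -0.0011, 0.0111, 0, 0.02],
])

```text
t: 5.83
tool_pos: [0.6068, -0.2416, 0.1546]
orientation: [-0.087, 0.672, 0.73, -0.093]
contact_force: [-16.9, -4.1, 8.8]
gripper_width: 0.02
grip_force: 8.9
```

```bash
python3 - <<'E'
from plan import *
o,p,R=cur();print(o['contact_force'],o['ft_torque'])
s=snap('side'); im=cv2.cvtColor(s['pixels'],cv2.COLOR_RGB2BGR)[180:320,340:500]
cv2.imwrite('pics/up.png',cv2.resize(im,None,fx=4,fy=4,interpolation=cv2.INTER_CUBIC))
for a in(12,14,16): print(a,delta(*leg(a,.12)))
E
```

```text
[-16.88334813  -4.09404097   8.79157248] [-0.60776221  2.66761235  0.2335117 ]
12 (array([-0.0032, -0.0002,  0.0028]), array([ 0.07, -2.57,  0.1 ]))
14 (array([0.0009, 0.0001, 0.0018]), array([-0.09, -0.57,  0.1 ]))
16 (array([0.0049, 0.0005, 0.0008]), array([-0.26,  1.42,  0.1 ]))
```

View pics/up.png

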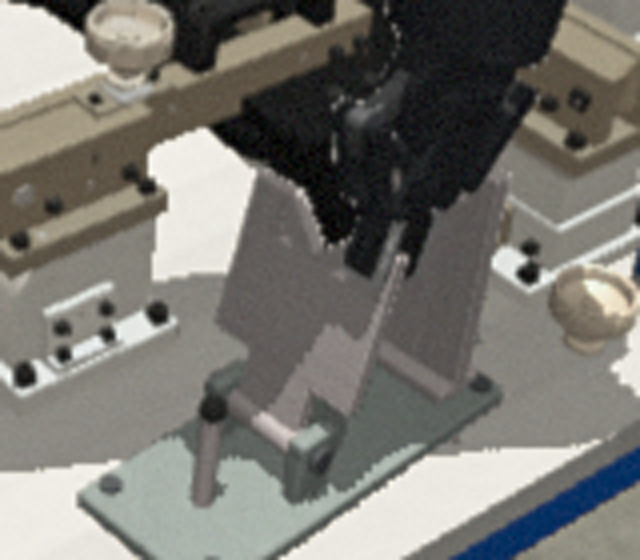

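The picture shows the leg past upright against the stop, held between the fingers at (385,250). The force rose sharply to 17 N, so the leg is home. I'll back off to the middle of the slack, open and retract along the leg.

To row units: -0.005 m / 0.5 = -0.01, -0.002 m / 0.5 = -0.004, -1 degrees / 90 = -0.0111.

servo_tool([
  [-0.004, -0.0004, 0.0012, 0, -0.0056, 0, 0.02],
  [-0.01, -0.0008, 0.0024, 0, -0.0111, 0, 0.022],
  [-0.01, -0.0008, 0.0024, 0, -0.0111, 0, 0.03],
  [-0.01, -0.0008, 0.0024, 0, -0.0111, 0, 0.036],
])

```text
t: 6.22
tool_pos: [0.603, -0.2412, 0.1555]
orientation: [-0.079, 0.673, 0.731, -0.085]
contact_force: [0.5, -0.0, 0.1]
gripper_width: 0.0361
grip_force: 0.0
```

To row units: 0.12 m / 0.5 = 0.24, 0.1 m / 0.5 = 0.2.

servo_tool([
  [0.006, 0.0006, 0.03, 0, 0, 0, 0.036],
  [0.014, 0.0012, 0.06, 0, 0, 0, 0.036],
  [0.028, 0.002, 0.12, 0, 0, 0, 0.036],
  [0.04, 0.002, 0.2, 0, 0, 0, 0.06],
  [0.04, 0.002, 0.24, 0, 0, 0, 0.07],
])

```text
t: 6.63
tool_pos: [0.624, -0.2401, 0.2793]
orientation: [-0.078, 0.673, 0.731, -0.084]
contact_force: [-0.5, -0.3, 0.4]
gripper_width: 0.0589
grip_force: 0.0
```

To row units: -0.14 m / 0.5 = -0.28, -0.12 m / 0.5 = -0.24, -14.5 degrees / 90 = -0.1611.

servo_tool([
  [-0.06, 0.06, 0.03, 0, -0.0667, 0, 0.07],
  [-0.12, 0.12, 0.04, 0, -0.1333, 0, 0.07],
  [-0.18, 0.18, 0.04, 0.0111, -0.1611, 0, 0.07],
  [-0.24, 0.24, 0.04, 0.0111, -0.1611, 0, 0.07],
  [-0.28, 0.28, 0.04, 0.0111, -0.1611, 0, 0.07],
])

```text
t: 7.05
tool_pos: [0.4984, -0.1166, 0.2952]
orientation: [0.008, 0.678, 0.735, 0.008]
contact_force: [-0.5, 0.9, 0.6]
gripper_width: 0.0701
grip_force: 0.0
```

```bash
cat > meas.py <<'E'
from plan import *
a=lambda v:np.degrees(np.arctan2(v[1],v[0]))
def spindle():
    T=snap('top');P=cloud(T);X,Y,Z=[P[...,i] for i in range(3)]
    m=(Z>.010)&(Z<.05)&(X>.28)&(X<.54)&(Y>-.01)&(Y<.09)
    im=T['pixels'].astype(int).sum(2)
    v,u=np.nonzero(m)
    # light side journals vs dark: restrict to connected component of top surface
    q=onplane(T,np.c_[u,v],.02)[:,:2]; c=np.median(q,0);d=np.linalg.svd(q-q.mean(0))[2][0];d*=np.sign(d[0])
    p=(q-c)@d;b=im[v,u];
    for k in np.arange(-.12,.121,.005):
        w=(p>=k)&(p<k+.005)
        if w.any(): print(round(k,3),w.sum(),(c+d*(k+.0025)).round(4),int(b[w].mean()),(q[w]@[-d[1],d[0]]).mean().round(4))
    print(c,a(d))
E
python3 - <<'E'
from meas import *
o,p,R=cur();print(o['contact_force'],p,R.as_matrix().round(2).tolist())
spindle()
T=snap('top','top2.png');S=snap('side','side2.png');np.savez('top2.npz',**T);np.savez('side2.npz',**S)
it=cv2.cvtColor(T['pixels'],cv2.COLOR_RGB2BGR)[120:300,310:480];im=cv2.cvtColor(S['pixels'],cv2.COLOR_RGB2BGR)[180:340,330:490]
cv2.imwrite('pics/both.png',np.hstack([cv2.resize(im,(400,400)),cv2.resize(it,(400,400))]))
E
```

```text
[-0.50538813  0.88730941  0.58198341] [ 0.49843444 -0.11658164  0.29518048] [[-0.08, 1.0, 0.02], [1.0, 0.08, 0.0], [-0.0, 0.02, -1.0]]
-0.105 8 [0.3293 0.034 ] 211 0.0151
-0.1 17 [0.3343 0.0341] 322 0.017
-0.095 18 [0.3393 0.0343] 327 0.0164
-0.09 18 [0.3443 0.0344] 329 0.0163
-0.085 19 [0.3493 0.0345] 328 0.017
-0.08 19 [0.3543 0.0347] 325 0.0182
-0.075 18 [0.3593 0.0348] 328 0.0189
-0.07 18 [0.3643 0.0349] 331 0.0188
-0.065 19 [0.3693 0.0351] 330 0.0195
-0.06 19 [0.3743 0.0352] 330 0.0207
-0.055 18 [0.3793 0.0354] 330 0.0214
-0.05 18 [0.3843 0.0355] 333 0.0214
-0.045 19 [0.3892 0.0356] 335 0.022
-0.04 19 [0.3942 0.0358] 335 0.0233
-0.035 18 [0.3992 0.0359] 328 0.0239
-0.03 20 [0.4042 0.0361] 255 0.0252
-0.025 20 [0.4092 0.0362] 242 0.0252
-0.02 20 [0.4142 0.0363] 245 0.0252
-0.015 20 [0.4192 0.0365] 247 0.0252
-0.01 21 [0.4242 0.0366] 250 0.0271
-0.005 10 [0.4292 0.0368] 241 0.0277
0.0 20 [0.4342 0.0369] 246 0.0277
0.005 20 [0.4392 0.037 ] 247 0.0277
0.01 20 [0.4442 0.0372] 254 0.0277
0.015 17 [0.4492 0.0373] 307 0.0287
0.02 19 [0.4542 0.0375] 335 0.0297
0.025 19 [0.4592 0.0376] 336 0.0309
0.03 18 [0.4642 0.0377] 336 0.0316
0.035 17 [0.4692 0.0379] 359 0.0317
0.04 18 [0.4742 0.038 ] 396 0.0316
0.045 18 [0.4792 0.0382] 412 0.0329
0.05 18 [0.4842 0.0383] 436 0.0342
0.055 9 [0.4892 0.0384] 448 0.0342
0.06 17 [0.4942 0.0386] 468 0.032
0.065 27 [0.4992 0.0387] 474 0.0187
0.07 27 [0.5042 0.0389] 427 0.0196
0.075 26 [0.5092 0.039 ] 473 0.0194
0.08 26 [0.5142 0.0391] 518 0.0194
0.085 21 [0.5192 0.0393] 473 0.0155
0.09 12 [0.5242 0.0394] 436 -0.0005
0.095 8 [0.5292 0.0396] 387 -0.0198
0.1 6 [0.5342 0.0397] 311 -0.0185
0.105 1 [0.5392 0.0398] 432 -0.0212
[0.43173239 0.03683282] 1.59852938039113
```

View pics/both.png

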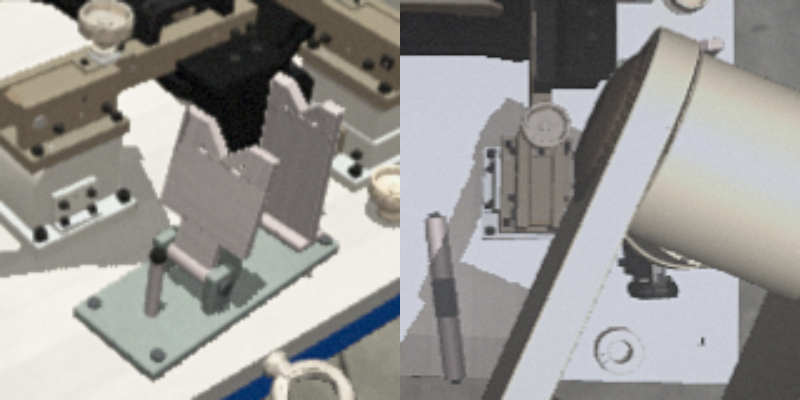

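The stand holds its leg at the stop and was not visibly shifted. The spindle is clear, with its dark square at about (443,298) in the right pane. Next I'll check clearance around it and whether the stand moved.

```bash
python3 - <<'E'
from plan import *
T=dict(np.load('top0.npz'));S=dict(np.load('side0.npz'))
for D in(T,S):
    P=cloud(D);X,Y,Z=[P[...,i] for i in range(3)]
    m=(Z>.05)&(X>.36)&(X<.52)&(Y>-.06)&(Y<.14)
    print(m.sum(), P[m][np.argsort(P[m][:,0])[:5]].round(3).tolist(), P[m].min(0),P[m].max(0))
    m=(Z>.03)&(X>.55)&(X<.75)&(Y>-.15)&(Y<-.0)   # left of stand
    print('left of stand', P[m].min(0),P[m].max(0))
    m=(Z>.13)&(X>.55)&(X<.75)&(Y>-.15)&(Y<-.0)
    print('  high', P[m].min(0),P[m].max(0))
A=dict(np.load('side0.npz'));B=dict(np.load('side2.npz'))
f=lambda s:s['pixels'][285:335,340:450].astype(np.float32).mean(2)
print('shift px near base corner',cv2.phaseCorrelate(f(A)[:,15:70],f(B)[:,15:70]))
P=cloud(B);X,Y,Z=[P[...,i] for i in range(3)]
m=(Z>.15)&(X>.56)&(X<.64)&(Y>-.28)&(Y<-.15);print('leg top',P[m].mean(0),P[m].min(0),P[m].max(0))
m=(Z>.15)&(X>.66)&(X<.72)&(Y>-.25)&(Y<-.15);print('fix top',P[m].mean(0),P[m].min(0),P[m].max(0))
E
```

```text
572 [[0.454, 0.138, 0.099], [0.455, 0.136, 0.097], [0.455, 0.133, 0.098], [0.455, 0.128, 0.1], [0.455, 0.131, 0.098]] [ 0.45446048 -0.05978885  0.05008798] [0.51998344 0.13977977 0.14871945]
left of stand [ 0.55000941 -0.12921961  0.03000605] [ 7.49964116e-01 -7.73623705e-06  1.94174272e-01]
  high [ 0.550189   -0.12903101  0.13000402] [ 7.49964116e-01 -7.73623705e-06  1.94174272e-01]
1508 [[0.451, 0.123, 0.127], [0.451, 0.137, 0.088], [0.451, 0.117, 0.091], [0.451, 0.132, 0.094], [0.451, 0.131, 0.141]] [ 0.45056765 -0.05990848  0.05000311] [0.51999915 0.13959005 0.14839061]
left of stand [ 0.55002328 -0.13521449  0.03003264] [ 7.49921373e-01 -2.05243677e-04  1.93903950e-01]
  high [ 0.55022723 -0.13401589  0.13002804] [ 7.49921373e-01 -2.05243677e-04  1.93903950e-01]
shift px near base corner ((0.8812162765419487, 0.33075214016432497), 0.7030264377593994)
leg top [ 0.59586284 -0.21276804  0.15742349] [ 0.5863347  -0.25592214  0.1500753 ] [ 0.6080753  -0.16581823  0.16556157]
fix top [ 0.69107208 -0.20315227  0.15527604] [ 0.68241155 -0.23484159  0.15008344] [ 0.70338689 -0.16793914  0.16046395]
```

To row units: 0.15 m / 0.5 = 0.3, 0.12 m / 0.5 = 0.24, -35 degrees / 90 = -0.3889.

servo_tool([
  [-0.04, 0.06, -0.02, 0, 0, -0.0778, 0.07],
  [-0.08, 0.12, -0.04, 0, 0, -0.1556, 0.07],
  [-0.12, 0.18, -0.06, 0, 0, -0.2333, 0.07],
  [-0.14, 0.24, -0.08, 0, 0, -0.3111, 0.07],
  [-0.146, 0.3, -0.1, 0, 0, -0.3889, 0.07],
])

```text
t: 7.62
tool_pos: [0.4274, 0.029, 0.2464]
orientation: [0.01, 0.863, 0.506, 0.005]
contact_force: [2.0, -0.4, 0.7]
gripper_width: 0.0704
grip_force: 0.0
```

To row units: 0.005 m / 0.5 = 0.01, -35 degrees / 90 = -0.3889.

servo_tool([
  [0, 0.01, 0, 0, 0, -0.0778, 0.07],
  [0, 0.01, 0, 0, 0, -0.1556, 0.07],
  [0, 0.01, 0, 0, 0, -0.2333, 0.07],
  [0, 0.01, 0, 0, 0, -0.3111, 0.07],
  [0, 0.01, 0, 0, 0, -0.3889, 0.07],
])

```text
t: 8.03
tool_pos: [0.4289, 0.033, 0.2464]
orientation: [0.01, 0.975, 0.223, 0.001]
contact_force: [0.7, 0.1, -0.3]
gripper_width: 0.0701
grip_force: 0.0
```

```bash
cat >> plan.py <<'E'
def down(p,yaw):
    y=np.array([np.cos(np.radians(yaw)),np.sin(np.radians(yaw)),0]);z=-Zz
    return np.array(p),Ro.from_matrix(np.c_[np.cross(y,z),y,z])
E
python3 - <<'E'
from plan import *
o,p,R=cur();print(o['joints'].round(2))
print(delta(*down([.425,.039,.1],97.7)))
E
```

```text
[-0.09 -0.16  1.74 -0.02  1.56  1.03]
(array([-0.0039,  0.006 , -0.1464]), array([  1.17,   0.22, -18.08]))
```

To row units: -0.17 m / 0.5 = -0.34, -0.15 m / 0.5 = -0.3, -18 degrees / 90 = -0.2.

servo_tool([
  [-0.008, 0.012, -0.08, 0.0122, 0.0022, -0.0778, 0.07],
  [-0.008, 0.012, -0.16, 0.0122, 0.0022, -0.1556, 0.07],
  [-0.008, 0.012, -0.24, 0.0122, 0.0022, -0.2, 0.07],
  [-0.008, 0.012, -0.3, 0.0122, 0.0022, -0.2, 0.06],
  [-0.008, 0.012, -0.34, 0.0122, 0.0022, -0.2, 0.055],
])

```text
t: 8.45
tool_pos: [0.4234, 0.039, 0.0733]
orientation: [0.0, 0.998, 0.07, -0.001]
contact_force: [-0.2, -0.8, -0.2]
gripper_width: 0.0551
grip_force: 0.0
```

```bash
python3 - <<'E'
from plan import *
o,p,R=cur();print(o['joints'].round(2));print(delta(*down([.425,.039,.014],97.7)))
s=snap('side');im=cv2.cvtColor(s['pixels'],cv2.COLOR_RGB2BGR)[180:300,220:360]
cv2.imwrite('pics/sp.png',cv2.resize(im,None,fx=4,fy=4,interpolation=cv2.INTER_CUBIC))
E
```

```text
[-0.09 -0.04  1.99 -0.    1.19  1.34]
(array([ 0.0016,  0.    , -0.0593]), array([ 0.06, -0.15, -0.38]))
```

View pics/sp.png

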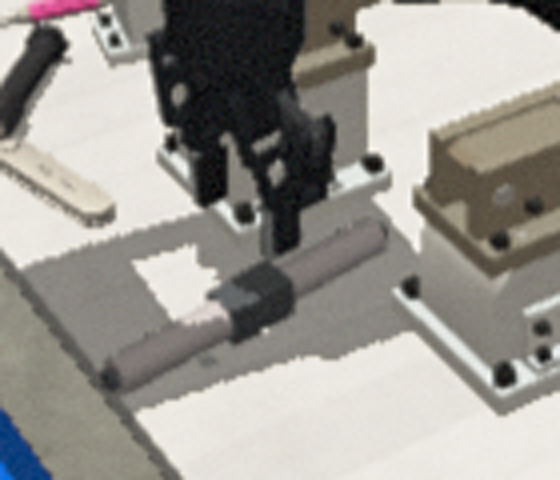

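The spindle lies below the open jaws, with its square at about (252,297), its near end at (110,375) and its far end at (380,235). I'll check the grasp position from this view as well.

```bash
python3 - <<'E'
from plan import *
s=dict(np.load('side2.npz'))
q=lambda l:np.array(l)/4+[220,180]
e=onplane(s,q([(108,375),(382,233)]),.013);print(e,e.mean(0),np.linalg.norm(e[0]-e[1]))
print(onplane(s,q([(252,300)]),.013))
print(onplane(s,q([(208,294),(266,262),(294,276),(232,312)]),.026))
E
```

```text
[[0.32737421 0.02534158 0.013     ]
 [0.52133278 0.04754747 0.013     ]] [0.42435349 0.03644453 0.013     ] 0.19522557651871209
[[0.42497046 0.03678858 0.013     ]]
[[0.39948133 0.04142992 0.026     ]
 [0.44142386 0.04807092 0.026     ]
 [0.44840535 0.02835282 0.026     ]
 [0.40312669 0.02043509 0.026     ]]
```

To row units: -0.059 m / 0.5 = -0.118, -0.055 m / 0.5 = -0.11.

servo_tool([
  [0.002, -0.002, -0.04, 0, 0, 0, 0.055],
  [0.002, -0.002, -0.08, 0, 0, 0, 0.055],
  [0.002, -0.002, -0.11, 0, 0, 0, 0.055],
  [0.002, -0.002, -0.118, 0, 0, 0, 0.055],
  [0.002, -0.002, -0.118, 0, 0, 0, 0.055],
])

```text
t: 8.92
tool_pos: [0.4252, 0.038, 0.0172]
orientation: [0.001, 0.997, 0.071, -0.0]
contact_force: [0.4, -0.0, 1.2]
gripper_width: 0.0546
grip_force: 0.0
```

servo_tool([
  [0, 0, 0, 0, 0, 0, 0.045],
  [0, 0, 0, 0, 0, 0, 0.038],
  [0, 0, 0, 0, 0, 0, 0.032],
  [0, 0, 0, 0, 0, 0, 0.026],
  [0, 0, 0, 0, 0, 0, 0.02],
])

```text
t: 9.33
tool_pos: [0.4256, 0.038, 0.0185]
orientation: [0.001, 0.997, 0.071, 0.001]
contact_force: [-2.5, -3.3, 10.7]
gripper_width: 0.0249
grip_force: 58.9
```

servo_tool([
  [0, 0, 0, 0, 0, 0, 0.015],
  [0, 0, 0, 0, 0, 0, 0.01],
  [0, 0, 0, 0, 0, 0, 0.01],
])

```text
t: 9.58
tool_pos: [0.4256, 0.0379, 0.0185]
orientation: [0.001, 0.997, 0.071, 0.001]
contact_force: [-2.8, -2.7, 10.9]
gripper_width: 0.0249
grip_force: 59.1
```

To row units: 0.14 m / 0.5 = 0.28, 0.1 m / 0.5 = 0.2.

servo_tool([
  [0, 0, 0.02, 0, 0, 0, 0.01],
  [0, 0, 0.06, 0, 0, 0, 0.01],
  [0, 0, 0.12, 0, 0, 0, 0.01],
  [0, 0, 0.2, 0, 0, 0, 0.01],
  [0, 0, 0.28, 0, 0, 0, 0.01],
])

```text
t: 10.0
tool_pos: [0.4238, 0.0384, 0.1591]
orientation: [0.0, 0.997, 0.071, -0.001]
contact_force: [1.8, 0.2, -7.2]
gripper_width: 0.0248
grip_force: 61.4
```

To row units: 0.12 m / 0.5 = 0.24, 0.08 m / 0.5 = 0.16.

servo_tool([
  [0, 0, 0.08, 0, 0, 0, 0.01],
  [0, 0, 0.16, 0, 0, 0, 0.01],
  [0, 0, 0.24, 0, 0, 0, 0.01],
  [0, 0, 0.24, 0, 0, 0, 0.01],
])

```text
t: 10.33
tool_pos: [0.4261, 0.0382, 0.2853]
orientation: [0.001, 0.997, 0.071, 0.005]
contact_force: [2.0, 0.9, -5.6]
gripper_width: 0.0244
grip_force: 61.6
```

```bash
python3 - <<'E'
from plan import *
o,p,R=cur();print(o['contact_force'],p,o['joints'].round(2))
print(delta(*down(pos(.073,0,.29),94.8)))
s=snap('side');im=cv2.cvtColor(s['pixels'],cv2.COLOR_RGB2BGR)[60:260,200:400]
cv2.imwrite('pics/held.png',cv2.resize(im,None,fx=3,fy=3,interpolation=cv2.INTER_CUBIC));np.savez('side3.npz',**s)
E
```

```text
[ 1.98439983  0.86455195 -5.60818474] [0.42610155 0.03820406 0.28530567] [-0.09 -0.18  1.68 -0.    1.63  1.34]
(array([ 0.2226, -0.2431,  0.0047]), array([ 0.13,  0.6 , -3.33]))
```

View pics/held.png

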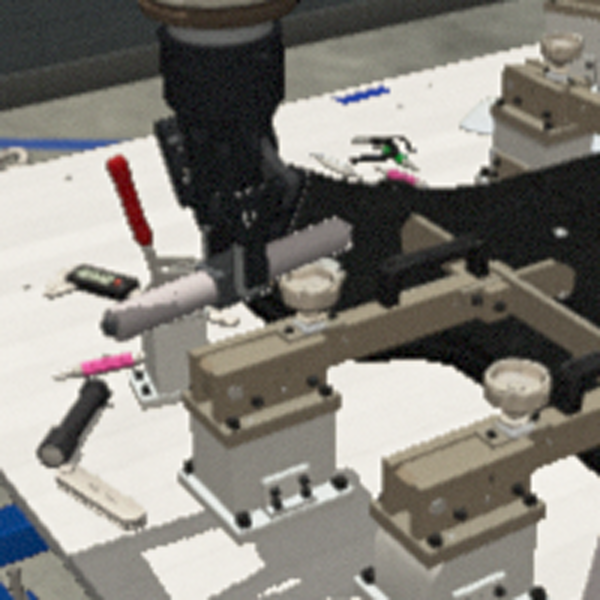

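The spindle is held level at its square, with its ends at (108,323) and (345,233) in the crop. I'll work out its offset from the TCP and its yaw numerically, then refine the stand origin.

```bash
python3 - <<'E'
from plan import *
s=dict(np.load('side3.npz'));P=cloud(s)
e=onplane(s,np.array([(108,323),(347,232)])/3+[200,60],.28);print(e,e.mean(0),np.degrees(np.arctan2(*(e[1]-e[0])[1::-1])))
# depth of journals
for x in(.345,.37,.39,.46,.48,.5,.51):
    m=(abs(P[...,0]-x)<.006)&(P[...,2]>.25)&(P[...,2]<.31)&(P[...,1]>0)&(P[...,1]<.09)
    if m.sum()>3:print(x,m.sum(),P[m].mean(0).round(4),P[m][:,2].max().round(4))
# stand origin check from side2 (leg up): base corners by mask below/white contrast
for n in('side0','side2'):
    D=dict(np.load(n+'.npz'));Q=cloud(D)
    for nm,lo,hi,b in(('fixtop',.10,.139,(.67,.72,-.25,-.15)),('block',.03,.064,(.57,.65,-.24,-.18)),('legtop',.12,.139,(.57,.63,-.27,-.14))):
        m=(Q[...,2]>lo)&(Q[...,2]<hi)&(Q[...,0]>b[0])&(Q[...,0]<b[1])&(Q[...,1]>b[2])&(Q[...,1]<b[3])
        l=(Q[m]-O)@np.c_[U,V,Zz]
        if m.sum()>5:print(n,nm,m.sum(),np.percentile(l,[3,50,97],0).round(4).tolist())
E
```

```text
[[0.32802072 0.02555568 0.28      ]
 [0.52294045 0.04959026 0.28      ]] [0.42548058 0.03757297 0.28      ] 7.029375273975088
0.345 73 [0.3452 0.0198 0.2846] 0.2915
0.37 71 [0.3699 0.023  0.2846] 0.2925
0.39 67 [0.3903 0.026  0.285 ] 0.2932
0.46 59 [0.4599 0.0361 0.2858] 0.2929
0.48 59 [0.4799 0.0387 0.2856] 0.2934
0.5 57 [0.4999 0.0415 0.2858] 0.2945
0.51 52 [0.5098 0.0431 0.2855] 0.2935
side0 fixtop 468 [[0.1091, -0.0331, 0.101], [0.1115, -0.0041, 0.1196], [0.1191, 0.0302, 0.1378]]
side0 block 286 [[-0.0018, -0.0257, 0.0377], [0.0102, -0.0082, 0.052], [0.0361, 0.0263, 0.0635]]
side2 fixtop 466 [[0.11, -0.033, 0.1015], [0.1125, -0.0042, 0.1201], [0.1199, 0.0301, 0.138]]
side2 block 209 [[-0.006, -0.0264, 0.033], [-0.0025, -0.0121, 0.0538], [0.0313, 0.0272, 0.0632]]
side2 legtop 379 [[0.0088, -0.0457, 0.1204], [0.0122, -0.0057, 0.1301], [0.0179, 0.0403, 0.1384]]
```

To row units: -0.118 m / 0.5 = -0.236, 0.108 m / 0.5 = 0.216, -1.5 degrees / 90 = -0.0167.

servo_tool([
  [0.03, -0.032, 0.004, 0, 0.0011, -0.0056, 0.01],
  [0.074, -0.08, 0.006, 0, 0.0022, -0.0111, 0.01],
  [0.12, -0.132, 0.01, 0.0011, 0.0044, -0.0167, 0.01],
  [0.168, -0.184, 0.01, 0.0011, 0.0056, -0.0222, 0.01],
  [0.216, -0.236, 0.01, 0.0011, 0.0067, -0.0278, 0.01],
])

```text
t: 10.8
tool_pos: [0.5332, -0.0809, 0.2809]
orientation: [-0.001, 0.999, 0.049, -0.006]
contact_force: [0.0, 1.0, -5.8]
gripper_width: 0.0245
grip_force: 61.6
```

To row units: -0.121 m / 0.5 = -0.242, 0.11 m / 0.5 = 0.22, -0.8 degrees / 90 = -0.0089.

servo_tool([
  [0.048, -0.052, 0, 0, 0, -0.0022, 0.01],
  [0.096, -0.104, 0, 0, 0, -0.0044, 0.01],
  [0.144, -0.156, 0, 0, 0, -0.0067, 0.01],
  [0.19, -0.208, 0, 0, 0, -0.0089, 0.01],
  [0.22, -0.242, 0, 0, 0, -0.0089, 0.01],
])

```text
t: 11.22
tool_pos: [0.6438, -0.203, 0.2796]
orientation: [-0.001, 0.999, 0.041, -0.006]
contact_force: [1.7, -0.2, -7.6]
gripper_width: 0.0249
grip_force: 61.7
```

servo_tool([
  [0, 0, 0, 0, 0, 0, 0.01],
  [0, 0, 0, 0, 0, 0, 0.01],
  [0, 0, 0, 0, 0, 0, 0.01],
])

```text
t: 11.47
tool_pos: [0.6424, -0.2003, 0.281]
orientation: [-0.001, 0.999, 0.042, -0.006]
contact_force: [-0.0, 0.7, -7.3]
gripper_width: 0.0247
grip_force: 61.8
```

```bash
python3 - <<'E'
from plan import *
o,p,R=cur();print(o['contact_force'],p,o['joints'].round(2))
print(delta(*down(pos(.073,-.001,.2),94.8)))
s=snap('side');P=cloud(s);L=(P-O)@np.c_[U,V,Zz]
for x in(-.01,.01,.03,.11,.13,.15):
    m=(abs(L[...,0]-x)<.006)&(abs(L[...,1])<.03)&(L[...,2]>p[2]-.03)&(L[...,2]<p[2]+.02)
    if m.sum()>3:print(x,m.sum(),L[m].mean(0).round(4),L[m][:,2].max().round(4))
m=(abs(L[...,1])<.03)&(abs(L[...,2]-p[2]+.002)<.008)
print('x ext',np.percentile(L[m][:,0],[0,1,99,100]))
E
```

```text
[-0.02193312  0.73009801 -7.29633186] [ 0.64239577 -0.20030629  0.28098744] [-0.42  0.36  1.1  -0.    1.69  1.07]
(array([ 0.0064, -0.0056, -0.081 ]), array([-0.12, -0.69, -0.03]))
-0.01 67 [-0.0099 -0.001   0.2833] 0.289
0.01 69 [ 0.01   -0.001   0.2831] 0.2897
0.03 56 [ 0.03   -0.0006  0.283 ] 0.2894
0.11 27 [ 0.11   -0.0052  0.2773] 0.2838
0.13 26 [ 0.1296 -0.005   0.2773] 0.2833
0.15 34 [ 0.1506 -0.004   0.2787] 0.2851
x ext [-0.03801561 -0.03666667  0.15763042  0.15933613]
```

```bash
python3 - <<'E'
from plan import *
o,p,R=cur();z0=p[2]-.005
s=snap('side');np.savez('side4.npz',**s);P=cloud(s);L=(P-O)@np.c_[U,V,Zz];g=s['pixels'].astype(int).sum(2)
m=(abs(L[...,1])<.04)&(abs(L[...,2]-z0)<.03)&(L[...,0]>-.08)&(L[...,0]<.2)
for x in list(np.arange(-.05,-.02,.003))+list(np.arange(.03,.11,.005))+list(np.arange(.14,.18,.003)):
    w=m&(abs(L[...,0]-x)<.0016)
    if w.any():print(round(x,3),w.sum(),int(g[w].mean()),np.percentile(L[w][:,2],[5,95]).round(4),L[w][:,1].mean().round(4))
# ray approach: pixels of extreme ends
v,u=np.nonzero(m&(g>200));q=onplane(s,np.c_[u,v],z0);l=(q-O)@np.c_[U,V,Zz];print(np.percentile(l[:,0],[0,2,98,100]))
E
```

```text
-0.038 9 204 [0.2741 0.2818] 0.0047
-0.035 21 218 [0.2734 0.2823] 0.0053
-0.032 30 304 [0.2694 0.2873] 0.0031
-0.029 54 393 [0.271  0.2896] 0.0024
-0.026 20 474 [0.2735 0.2899] -0.0003
-0.023 20 491 [0.2753 0.2892] -0.0022
0.03 20 355 [0.2741 0.2896] 0.0008
0.035 12 335 [0.2759 0.2875] -0.0008
0.04 12 318 [0.2731 0.2895] -0.0012
0.045 43 198 [0.2647 0.2902] 0.0008
0.05 23 182 [0.2706 0.2898] -0.0005
0.055 66 197 [0.2739 0.3022] -0.0009
0.06 101 125 [0.274  0.3054] -0.0002
0.065 29 107 [0.2802 0.3037] -0.0014
0.07 33 108 [0.2809 0.3033] -0.0002
0.075 15 129 [0.2886 0.3046] 0.0131
0.08 7 189 [0.2886 0.2998] 0.0153
0.085 1 142 [0.2887 0.2887] 0.0166
0.1 6 342 [0.2712 0.2827] -0.005
0.105 12 317 [0.2712 0.2837] -0.0042
0.14 6 298 [0.2724 0.2853] -0.004
0.143 8 334 [0.2726 0.2835] -0.0045
0.146 8 348 [0.2716 0.2847] -0.0049
0.149 8 340 [0.273  0.2844] -0.0033
0.152 9 347 [0.2734 0.2857] -0.003
0.155 11 372 [0.27   0.2859] -0.0034
0.158 4 376 [0.277  0.2846] -0.0036
0.161 2 331 [0.2797 0.283 ] -0.0018
[-0.0417601  -0.03538616  0.16105226  0.17267971]
```

To row units: -0.095 m / 0.5 = -0.19, 0.0075 m / 0.5 = 0.015, -1.2 degrees / 90 = -0.0133.

servo_tool([
  [0.008, -0.006, -0.02, 0.0011, -0.0067, 0, 0.01],
  [0.015, -0.01, -0.06, 0.0011, -0.0133, 0, 0.01],
  [0.015, -0.01, -0.12, 0.0011, -0.0133, 0, 0.01],
  [0.015, -0.01, -0.17, 0.0011, -0.0133, 0, 0.01],
  [0.015, -0.01, -0.19, 0.0011, -0.0133, 0, 0.01],
])

```text
t: 11.98
tool_pos: [0.6489, -0.2046, 0.1839]
orientation: [-0.002, 0.999, 0.042, 0.004]
contact_force: [-0.4, -0.4, -7.9]
gripper_width: 0.0248
grip_force: 61.6
```

servo_tool([
  [0, 0, 0, 0, 0, 0, 0.01],
  [0, 0, 0, 0, 0, 0, 0.01],
])

```text
t: 12.15
tool_pos: [0.6505, -0.2055, 0.1886]
orientation: [-0.001, 0.999, 0.042, 0.006]
contact_force: [0.3, 0.9, -6.5]
gripper_width: 0.0245
grip_force: 61.7
```

```bash
cat > chk.py <<'E'
from plan import *
def chk(h=.03):
    o,p,R=cur();z0=p[2]-.005;print(o['contact_force'].round(1),((p-O)@np.c_[U,V,Zz]).round(4),delta(p,down(p,94.8)[1])[1])
    s=snap('side');P=cloud(s);L=(P-O)@np.c_[U,V,Zz];g=s['pixels'].astype(int).sum(2)
    m=(abs(L[...,1])<.03)&(abs(L[...,2]-z0)<.02)&(L[...,0]>-.08)&(L[...,0]<.2)
    for x in list(np.arange(-.04,-.01,.003))+list(np.arange(.035,.065,.004))+list(np.arange(.14,.185,.003)):
        w=m&(abs(L[...,0]-x)<.0016)
        if w.any():print(round(x,3),w.sum(),int(g[w].mean()),np.percentile(L[w][:,2],[5,95]).round(4),L[w][:,1].mean().round(4))
    return s,L
E
python3 - <<'E'
from chk import *
s,L=chk()
for nm,lo,hi,b in(('fixtop',.10,.139,(.09,.14,-.04,.04)),('legtop',.10,.139,(0,.03,-.05,.05))):
    m=(L[...,2]>lo)&(L[...,2]<hi)&(L[...,0]>b[0])&(L[...,0]<b[1])&(L[...,1]>b[2])&(L[...,1]<b[3])
    if m.sum()>5:print(nm,m.sum(),np.percentile(L[m],[3,50,97],0).round(4).tolist())
E
```

```text
[ 0.3  0.9 -6.5] [ 0.0747 -0.0007  0.1886] [-0.14  0.68 -0.05]
-0.031 4 161 [0.183 0.188] -0.0031
-0.028 19 190 [0.178  0.1881] -0.001
-0.025 15 264 [0.1783 0.1898] -0.0024
-0.022 55 381 [0.1749 0.1944] -0.0026
-0.019 15 525 [0.1825 0.1951] -0.0062
-0.016 16 511 [0.18   0.1955] -0.007
-0.013 15 487 [0.1814 0.1948] -0.0062
0.035 15 347 [0.1812 0.1945] -0.0067
0.039 13 339 [0.1826 0.196 ] -0.0047
0.043 10 352 [0.1843 0.1959] -0.0067
0.047 14 318 [0.1822 0.1949] -0.0057
0.051 43 211 [0.1724 0.1968] -0.005
0.055 23 175 [0.1745 0.1972] -0.0042
0.059 27 153 [0.1733 0.1973] -0.0082
0.063 48 197 [0.1817 0.2024] -0.0062
0.14 5 253 [0.1801 0.1907] -0.0076
0.143 4 290 [0.1815 0.191 ] -0.0066
0.146 4 301 [0.183  0.1892] -0.0119
0.149 3 310 [0.1843 0.19  ] -0.0119
0.152 6 329 [0.1795 0.1899] -0.0114
0.155 3 321 [0.1846 0.1881] -0.0122
0.158 3 353 [0.1796 0.1886] -0.0114
0.161 5 329 [0.1809 0.1898] -0.0105
0.164 6 352 [0.1824 0.1915] -0.011
0.167 2 392 [0.1851 0.191 ] -0.0094
fixtop 419 [[0.1097, -0.0331, 0.1013], [0.1124, -0.0079, 0.1183], [0.1205, 0.0279, 0.1377]]
legtop 736 [[0.0048, -0.0456, 0.101], [0.0102, -0.0068, 0.1196], [0.0157, 0.0404, 0.1376]]
```

To row units: -0.018 m / 0.5 = -0.036, -0.017 m / 0.5 = -0.034.

servo_tool([
  [0, 0, -0.01, 0, 0, 0, 0.01],
  [0, 0, -0.02, 0, 0, 0, 0.01],
  [0, 0, -0.028, 0, 0, 0, 0.01],
  [0, 0, -0.034, 0, 0, 0, 0.01],
  [0, 0, -0.036, 0, 0, 0, 0.01],
])

```text
t: 12.62
tool_pos: [0.6503, -0.2057, 0.1688]
orientation: [-0.001, 0.999, 0.042, 0.005]
contact_force: [-0.7, 0.7, -7.0]
gripper_width: 0.0244
grip_force: 61.9
```

servo_tool([
  [0, 0, -0.002, 0, 0, 0, 0.01],
  [0, 0, -0.004, 0, 0, 0, 0.01],
  [0, 0, -0.004, 0, 0, 0, 0.01],
])

```text
t: 12.87
tool_pos: [0.6504, -0.2058, 0.1673]
orientation: [-0.001, 0.999, 0.042, 0.006]
contact_force: [-0.3, -0.3, -7.4]
gripper_width: 0.0249
grip_force: 61.9
```

To row units: -0.002 m / 0.5 = -0.004, -0.001 m / 0.5 = -0.002.

servo_tool([
  [0, 0, -0.002, 0, 0, 0, 0.01],
  [0, 0, -0.004, 0, 0, 0, 0.01],
  [0, 0, -0.004, 0, 0, 0, 0.01],
])

```text
t: 13.12
tool_pos: [0.6505, -0.2058, 0.1653]
orientation: [-0.001, 0.999, 0.042, 0.006]
contact_force: [-0.1, -0.5, -6.5]
gripper_width: 0.0247
grip_force: 61.9
```

To row units: -0.001 m / 0.5 = -0.002.

servo_tool([
  [0, 0, -0.002, 0, 0, 0, 0.01],
  [0, 0, -0.002, 0, 0, 0, 0.01],
])

```text
t: 13.28
tool_pos: [0.6505, -0.2059, 0.1647]
orientation: [-0.001, 0.999, 0.042, 0.006]
contact_force: [-0.3, -1.1, -2.3]
gripper_width: 0.025
grip_force: 62.5
```

To row units: -0.001 m / 0.5 = -0.002.

servo_tool([
  [0, 0, -0.002, 0, 0, 0, 0.01],
  [0, 0, -0.002, 0, 0, 0, 0.01],
])

```text
t: 13.45
tool_pos: [0.6506, -0.2058, 0.1645]
orientation: [-0.001, 0.999, 0.042, 0.006]
contact_force: [-0.9, 0.6, 4.0]
gripper_width: 0.0243
grip_force: 63.3
```

To row units: -0.0007 m / 0.5 = -0.0014.

servo_tool([
  [0, 0, -0.0014, 0, 0, 0, 0.01],
  [0, 0, -0.0014, 0, 0, 0, 0.01],
])

```text
t: 13.62
tool_pos: [0.6507, -0.2058, 0.1644]
orientation: [-0.001, 0.999, 0.042, 0.006]
contact_force: [-3.5, 1.6, 9.6]
gripper_width: 0.0245
grip_force: 64.1
```

To row units: 0.0012 m / 0.5 = 0.0024.

servo_tool([
  [0, 0, 0.0024, 0, 0, 0, 0.01],
  [0, 0, 0.0024, 0, 0, 0, 0.01],
])

```text
t: 13.78
tool_pos: [0.6506, -0.2059, 0.1645]
orientation: [-0.001, 0.999, 0.042, 0.006]
contact_force: [-1.5, -0.3, 4.8]
gripper_width: 0.0245
grip_force: 63.3
```

```bash
python3 - <<'E'
from chk import *
o=robot.observe();print(o['ft_torque'],o['contact_force'])
s,L=chk()
E
```

```text
[0.0293157  0.44842545 0.01878498] [-1.5475137  -0.26585476  4.84565792]
[-1.5 -0.3  4.8] [ 0.0748 -0.0012  0.1645] [-0.13  0.69 -0.03]
-0.031 4 186 [0.1575 0.1648] -0.0013
-0.028 18 194 [0.1562 0.165 ] -0.0022
-0.025 11 299 [0.156  0.1706] -0.0049
-0.022 49 353 [0.1515 0.1701] -0.0029
-0.019 22 490 [0.1553 0.1713] -0.0066
-0.016 15 484 [0.1568 0.1724] -0.0072
-0.013 15 491 [0.1583 0.1708] -0.0048
0.035 17 349 [0.1579 0.1716] -0.0048
0.039 19 351 [0.1565 0.1722] -0.0065
0.043 10 333 [0.1578 0.1717] -0.0065
0.047 16 331 [0.1562 0.173 ] -0.0066
0.051 48 218 [0.1483 0.1729] -0.0052
0.055 21 188 [0.155  0.1727] -0.0042
0.059 25 162 [0.1514 0.1736] -0.0055
0.063 55 199 [0.1549 0.1779] -0.0071
0.14 4 323 [0.1545 0.1674] -0.0068
0.143 4 347 [0.1556 0.1686] -0.0028
0.146 2 284 [0.1584 0.1595] -0.0123
0.149 6 292 [0.1562 0.1678] -0.0088
0.152 3 264 [0.1568 0.1662] -0.0119
0.155 4 303 [0.1585 0.1634] -0.0115
0.158 3 316 [0.1606 0.1645] -0.0123
0.161 7 290 [0.1557 0.1664] -0.0114
0.164 3 324 [0.1582 0.1663] -0.0111
0.167 3 335 [0.1607 0.1666] -0.0104
```

To row units: 0.7 degrees / 90 = 0.0078.

servo_tool([
  [0, 0, 0, 0, 0.0044, 0, 0.01],
  [0, 0, 0, -0.0011, 0.0078, 0, 0.01],
  [0, 0, 0, -0.0011, 0.0078, 0, 0.01],
])

```text
t: 14.08
tool_pos: [0.6507, -0.2058, 0.1644]
orientation: [-0.0, 0.999, 0.042, -0.0]
contact_force: [-1.9, 1.5, 7.1]
gripper_width: 0.0245
grip_force: 63.6
```

```bash
python3 - <<'E'
from plan import *
o,p,R=cur();print(o['ft_torque'],o['contact_force'],delta(p,down(p,94.8)[1]))
E
```

```text
[0.08256787 0.30801873 0.24700169] [-1.88710889  1.51685865  7.14063282] (array([0., 0., 0.]), array([-0.03, -0.06, -0.03]))
```

To row units: 0.0008 m / 0.5 = 0.0016.

servo_tool([
  [0, 0, 0.0016, 0, 0, 0, 0.01],
  [0, 0, 0.0016, 0, 0, 0, 0.01],
])

```text
t: 14.25
tool_pos: [0.6506, -0.2057, 0.1645]
orientation: [-0.001, 0.999, 0.042, -0.001]
contact_force: [1.3, -0.7, 0.3]
gripper_width: 0.0248
grip_force: 62.6
```

To row units: 0.0008 m / 0.5 = 0.0016.

servo_tool([
  [0, 0, 0.0016, 0, 0, 0, 0.025],
  [0, 0, 0.0016, 0, 0, 0, 0.027],
  [0, 0, 0.0016, 0, 0, 0, 0.03],
  [0, 0, 0.0016, 0, 0, 0, 0.035],
  [0, 0, 0.0016, 0, 0, 0, 0.042],
])

```text
t: 14.67
tool_pos: [0.6505, -0.2058, 0.1657]
orientation: [-0.0, 0.999, 0.042, -0.0]
contact_force: [-0.7, 0.8, 0.1]
gripper_width: 0.0419
grip_force: 0.0
```

```bash
python3 - <<'E'
from chk import *
s,L=chk()
E
```

```text
[-0.7  0.8  0.1] [ 0.0746 -0.0011  0.1657] [-0.05 -0.05 -0.02]
-0.031 8 188 [0.1571 0.1662] -0.0042
-0.028 17 190 [0.1567 0.1643] -0.0011
-0.025 16 298 [0.1572 0.1682] -0.0033
-0.022 54 390 [0.1516 0.1718] -0.0039
-0.019 11 511 [0.1585 0.1722] -0.0058
-0.016 19 507 [0.1564 0.1727] -0.0052
-0.013 18 484 [0.1574 0.1712] -0.0075
0.035 16 355 [0.1609 0.1718] -0.0057
0.039 15 351 [0.1595 0.1714] -0.0053
0.043 11 335 [0.1573 0.1705] -0.0069
0.047 11 330 [0.1595 0.1713] -0.0043
0.051 44 196 [0.1499 0.1723] -0.0042
0.055 21 183 [0.1491 0.1729] -0.0062
0.059 19 170 [0.1569 0.1729] -0.0049
0.063 68 192 [0.1573 0.1779] -0.0043
0.146 1 256 [0.1684 0.1684] 0.0036
0.149 1 279 [0.1696 0.1696] 0.0049
0.155 1 317 [0.1684 0.1684] 0.007
0.164 1 280 [0.1552 0.1552] -0.0103
0.167 1 280 [0.1552 0.1552] -0.0103
```

Released, and the spindle stays at z ≈ 0.159. I'll retract straight up and verify.

servo_tool([
  [0, 0, 0.01, 0, 0, 0, 0.044],
  [0, 0, 0.04, 0, 0, 0, 0.046],
  [0, 0, 0.09, 0, 0, 0, 0.05],
  [0, 0, 0.16, 0, 0, 0, 0.05],
  [0, 0, 0.24, 0, 0, 0, 0.05],
])

```text
t: 15.13
tool_pos: [0.6498, -0.2055, 0.286]
orientation: [-0.001, 0.999, 0.042, -0.002]
contact_force: [1.3, -0.0, 1.3]
gripper_width: 0.0502
grip_force: 0.0
```

To row units: -0.17 m / 0.5 = -0.34, -0.135 m / 0.5 = -0.27.

servo_tool([
  [-0.06, 0.04, 0.04, 0, 0, 0, 0.05],
  [-0.13, 0.06, 0.06, 0, 0, 0, 0.05],
  [-0.2, 0.08, 0.06, 0, 0, 0, 0.05],
  [-0.27, 0.1, 0.06, 0, 0, 0, 0.05],
  [-0.34, 0.12, 0.06, 0, 0, 0, 0.05],
])

```text
t: 15.55
tool_pos: [0.4787, -0.1451, 0.3159]
orientation: [-0.0, 0.999, 0.042, -0.0]
contact_force: [-0.6, -0.4, 1.6]
gripper_width: 0.0497
grip_force: 0.0
```

To row units: 0.15 m / 0.5 = 0.3, -0.12 m / 0.5 = -0.24.

servo_tool([
  [-0.06, 0.06, 0, 0, 0, 0, 0.05],
  [-0.12, 0.12, 0, 0, 0, 0, 0.05],
  [-0.18, 0.18, 0, 0, 0, 0, 0.05],
  [-0.24, 0.24, 0, 0, 0, 0, 0.05],
  [-0.24, 0.3, 0, 0, 0, 0, 0.05],
])

```text
t: 15.97
tool_pos: [0.3568, 0.0049, 0.3168]
orientation: [0.0, 0.999, 0.041, 0.001]
contact_force: [-0.6, 0.4, 1.2]
gripper_width: 0.0499
grip_force: 0.0
```

```bash
python3 - <<'E'
from plan import *
A={n:dict(np.load(n+'0.npz')) for n in('side','top')}
for n in('side','top'):
    s=snap(n,n+'_end.png');L=(cloud(s)-O)@np.c_[U,V,Zz];g=s['pixels'].astype(int).sum(2)
    m=(abs(L[...,1])<.022)&(L[...,2]>.164)&(L[...,2]<.19)&(L[...,0]>-.1)&(L[...,0]<.22)
    print(n,m.sum(),'x ext',np.percentile(L[m][:,0],[0,2,98,100]).round(4) if m.any() else 0)
    for x in(-.02,0,.02,.04,.05,.06,.07,.08,.09,.1,.12,.14,.16):
        w=m&(abs(L[...,0]-x)<.004)
        if w.any():print(x,w.sum(),int(g[w].mean()),np.percentile(L[w][:,2],95).round(4),L[w][:,1].mean().round(4))
    for nm,D in(('before',A[n]),('now',s)):
        Q=(cloud(D)-O)@np.c_[U,V,Zz];b=(Q[...,2]>.006)&(Q[...,2]<.02)&(abs(Q[...,1])<.06)&(Q[...,0]>-.12)&(Q[...,0]<.17)
        print(nm,b.sum(),np.percentile(Q[b],[1,99],0).round(4)[:,:2].tolist())
        f=(Q[...,2]>.10)&(Q[...,2]<.135)&(abs(Q[...,1])<.04)&(Q[...,0]>.09)&(Q[...,0]<.14);print(' fix',np.median(Q[f],0).round(4))
E
```

```text
side 712 x ext [-0.0293 -0.0238  0.1596  0.1679]
-0.02 42 498 0.1718 -0.0034
0 30 595 0.1713 -0.0052
0.02 27 593 0.1722 -0.0045
0.04 29 595 0.1718 -0.0037
0.05 49 357 0.1733 -0.0028
0.06 38 286 0.1731 -0.0033
0.07 38 292 0.1728 -0.0029
0.08 37 291 0.173 -0.0031
0.09 33 313 0.173 -0.0028
0.1 20 597 0.1712 -0.0025
0.12 20 602 0.171 -0.0028
0.14 22 607 0.1705 -0.0036
0.16 21 601 0.1701 -0.004
before 2448 [[-0.093, -0.0469], [0.1308, 0.0432]]
 fix [ 0.1115 -0.0041  0.1173]
now 2309 [[-0.0922, -0.0479], [0.1319, 0.0416]]
 fix [ 0.1126 -0.0161  0.1163]
top 717 x ext [-0.0267 -0.0181  0.1628  0.1682]
-0.02 17 436 0.1695 0.0002
0 30 487 0.1704 0.0018
0.02 29 490 0.1712 0.0023
0.04 29 475 0.1714 0.0035
0.05 33 403 0.1722 0.0019
0.06 39 284 0.1733 0.0025
0.07 38 295 0.1718 0.0022
0.08 39 278 0.172 0.0027
0.09 41 294 0.1723 0.001
0.1 25 471 0.1709 0.0021
0.12 25 499 0.1706 0.0031
0.14 25 496 0.1694 0.0023
0.16 23 507 0.1693 0.0027
before 1497 [[-0.0898, -0.0431], [0.139, 0.0488]]
 fix [0.114  0.009  0.1177]
now 1801 [[-0.0887, -0.0432], [0.1382, 0.0482]]
 fix [0.1148 0.0194 0.1174]
```

The spindle lies level in both notches with its axis at about z = 0.158. Its square is centred at x ≈ 72 mm, and the stand moved about 1 mm.

```bash
python3 -c "
from station import robot
print(robot.close_job())"
```

```text
the job is handed in; nothing more can be done
None
```

The leg is home against its stop and standing by itself, the spindle lies level in both V notches with its square about midway between them, the stand moved about 1 mm, and the job is handed in at about 16 s.

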